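Close the balance's draught shield and tare it

ROBOT

A 6-joint arm with a two-finger parallel gripper is mounted at the origin on a cart in front of the work surface, level with it; the furniture and walls round the work are solid. World frame = base frame: x ahead of the robot, y to its left, z up, the work surface at z = 0. Lengths are in mm, angles in degrees, forces in N, time in s.
With the tool pointing down it reaches from about 300 to 850 mm from the base axis. Payload 4.2 kg.
Tool frame: the origin (TCP) lies between the finger pads; the fingertips stand 22 mm ahead of it and the grasp point (between the pads) lies 3 mm ahead of it; z points along the fingers, y is the direction in which the jaws open and shut (so a half turn about z gives the same grasp; the last joint's range is limited). The gripper opens to 91 mm and grips with 3 to 60 N. Pads are 32 mm wide; open, the fingers measure 118 mm over their backs; the gripper's body (76 mm by 178 mm) begins 60 mm behind the grasp point.
Start: joints at [-68.583, 18.312, 89.639, -0, 72.044, -1.146], TCP at [220.631, -531.002, 235.976] pointing down, gripper open.
Joint ranges: [-177.97, 177.97], [-48.28, 115.42], [12.27, 149.76], [-77.06, 257.06], [2.81, 150.46], [-146.56, 146.56]. Speed limits (degrees/s): [147.25, 147.25, 180, 180, 180, 180].

INTERFACE

Orientations are given as [roll, pitch, yaw] about the fixed x, y, z axes, in that order (R = Rz(yaw) Ry(pitch) Rx(roll)).
In Python, from workcell import * gives the robot as it stands.
- The arm moves only by the shell command python3 -m jog 'ROWS' [OPENING] [FORCE]. ROWS is text: rows parted by semicolons, each of 6 numbers parted by spaces: the shift along the tool's x, y, z in units of 0.5 m (1.0 is 0.5 m), then the turn, a rotation vector about the tool's x, y, z in units of pi/2 rad (1.0 is pi/2 rad). A call has 1 to 20 rows; each row is the pose to reach, as a shift and turn from the pose measured when the call began, along the tool's axes at that moment; what a row does not reach only later rows make up. A row lasts 1/12 s, in which the tool goes at most 41.7 mm and 7.16 degrees, less where a joint would pass 70% of its speed; a pose out of reach is approached as far as the arm can. A call with a number of a shift or a turn outside -1 to 1 is refused whole. A call with a gripper value outside its range is refused whole. OPENING is the opening, from -1 (shut) to 1 (fully open), set as the call begins (- or left out, the last holds). The fingers move at their own pace and stop on an object; FORCE is the grip in N (left out, the last holds). Time passes only in rows, so rows that repeat a pose let the fingers close. It gives the time, the measured TCP pose, the force and the opening at its end, in the units of the state.
- state(): the state, without advancing time (a new reading comes with each control period).
- grab_frame(name): name is "side" or "top" or "wrist"; returns the picture (480x640x3 uint8, red, green, blue); there is no depth.
- calibration(name): a dict with "mtx" (3x3 intrinsics, pixels), "distortion" ([k1, k2, p1, p2, k3] as OpenCV has them; the pictures are not rectified), "rvec" (rotation vector, rad) and "tvec" (3), from world to camera coordinates, as OpenCV has them. Camera axes: x right, y down, z forward; pixel columns grow to the right and rows downward; lengths in mm; the calibration is good to about 2 mm. A picture is of the moment at which its call begins: read the wrist's pose just before it. calibration takes no time and is no camera call; for the wrist camera it gives the pose at the moment of the call.
- job_done(): hands the job in, once; it reports no verdict.
Trained networks look in the newest picture that a camera, given by its name, has taken for a name from the list of things; names that differ only in an ending like _2 or _b are one class to them, and where a whole thing is asked for, a point or a joint stands for the part that bears it (a point fixed in the world has none). Each returns a list of dicts, best first, with "confidence" (0 to 1); they miss things now and then, are a little off and sometimes report something else, mostly with a low value. They report only what shows in the picture. A call takes as long as a camera call.
- spot_in(query, camera): "rect" ([left, top, right, bottom] in pixels, round what is visible of it).
- tip_of(query, camera): "location" ([column, row] in pixels: a listed point, or the origin of a listed thing).
The state is a dict: "time_s": time; "qpos": joint angles; "qvel": joint speeds; "effort": joint torques, N m; "ee_pos": TCP position; "ee_rot": TCP orientation; "force": force on the tool from outside, world axes, zero at the start; "torque": the same for the moment, N m; "gripper_width": finger opening in mm.
Only numpy, scipy, OpenCV 4.12 (cv2) and the standard library are available. Lean on these libraries where they do the work, as an engineer would, in place of code of your own. Each camera call takes 0.05 s, during which the arm holds its last target. There are 200 camera calls.

TASK

The empty crucible stands on the balance's pan, ready to be tared: gently push all three glass doors of the draught shield (left side, right side and roof) fully shut with your fingertips on the black lugs, and only then press the wide tare key at the front all the way down and let it come up again. Do not disturb the crucible, do not press the small round power key, and leave the other things on the table where they are; nothing is to be picked up.

Things in the scene. Friction and masses are not known exactly. Their poses are not given: they have to be found in the camera images.
- balance: white precision balance, 316 mm deep, 180 wide, fixed. Origin on the table under the middle of its glass chamber; x points from the keys to its back, y to its left. Deck in front of the chamber 43 mm high, display behind the keys 58 mm high from x = -118 mm; chamber x -71..+69, y -88..+88 mm, roof rails 168 mm high; tower behind up to x = 128 mm. Pushes on it must stay under 45 N
- left_door_lug (a point): middle of the black lug of the left glass side door: 10 mm thick along the balance's x, 28 mm long in y (sticks out to +y from the pane, whose face is at y = 88 mm), 45 mm high, top 175 mm above the table. It moves with the door; shut, it is at x = -60, y = +101, z = 152.5 mm of the balance. A push on its back towards -x shuts the door; the space behind it is clear
- right_door_lug (a point): middle of the black lug of the right glass side door: the same lug mirrored, sticking out to -y; 10 mm thick along x, 28 in y, 45 high, top 175 mm above the table. Shut, it is at x = -60, y = -101, z = 152.5 mm of the balance. A push on its back towards -x shuts the door
- top_door_lug (a point): middle of the black lug of the flat glass roof door: 10 mm thick along x, 50 wide in y, standing 24 mm up from the pane, top 197.5 mm above the table. Shut, it is at x = -60, y = 0, z = 185.5 mm of the balance. The pane runs back from it, upper face 173.5 mm above the table. A push on its back towards -x shuts the door
- left_door (a joint): how far the left side door is open, m: 0 shut, grows as it slides back (balance +x), at most 0.08. All three doors slide with about 1.5 N of friction, stay where they are left and stop dead at 0
- right_door (a joint): how far the right side door is open, m: 0 shut, grows as it slides back, at most 0.08
- top_door (a joint): how far the roof door is open, m: 0 shut, grows as it slides back, at most 0.08
- tare_key_top (a point): middle of the upper face of the tare key, the wide bar key (20 mm along x, 46 mm along y) in the middle of the front deck, in the balance's frame at x = -150, y = 0 mm; its face is 50.5 mm above the table and 7.5 mm above the deck
- tare_key (a joint): how far the tare key is pressed, m: 0 up, 0.0035 fully down; a spring of about 1 N at first touch and 4 N fully down brings it back up
- power_key_top (a point): middle of the upper face of the small round power key, 15 mm across, at x = -150, y = -64 mm of the balance; to be left alone
- power_key (a joint): how far the power key is pressed, m: 0 up, 0.0035 fully down
- crucible: white porcelain crucible 36 mm wide, 37 high, standing loose on the weighing pan (pan face 57 mm above the table); origin at the centre of its underside; it must stay as it is
- weight_100: larger brass weight with a knob, 27 mm wide, 30 high, standing to the right of the balance; origin at its underside; leave alone
- weight_50: smaller brass weight, 22 mm wide, 24 high, beside the larger; leave alone
- dark_bottle: dark square bottle 37 mm wide, 108 high, standing at the front left of the balance; origin at its underside; leave alone
- tweezers: brass tweezers 125 mm long lying to the right of the balance, behind the weights; leave alone
- notebook: brown notebook 174 x 119 x 18 mm, lying to the left; leave alone
- pencil: pencil 150 mm long, lying on the notebook; leave alone
- herb_jar: glass jar of herbs, 75 mm wide, 131 high, at the right; leave alone
- cup: white cup 60 mm wide, 52 high, at the right; leave alone

How it is judged (in metres and radians):
On the way, in this order (a step that is already met when the one before it is completed fails the run):
1. all three doors of the draught shield are shut (within 4 mm) (value of joint each of left_door, right_door, top_door below 0.004 m), for 0.2 s.
2. the tare key is pressed down (by more than 2.8 of its 3.5 mm) with the doors shut (all of step 1 and value of joint tare_key above 0.0028 m), for 0.1 s.
At the end, for the whole second after the job is handed in: All three doors are shut within 4 mm, the tare and power keys are up within 1 mm, and the crucible stands still and upright within 6 mm of where it stood on the pan (all of step 1 and distance of crucible from where it was at the start of the episode below 0.006 m and angle between crucible's own z axis and vertical below 0.15 rad and value of joint each of tare_key, power_key below 0.001 m and linear speed of crucible below 0.01 m/s); the robot touches nothing.
It fails at once if the tare key is pressed (over 2 mm) while a door is still open (over 6 mm) (value of joint tare_key above 0.002 m and value of joint any of left_door, right_door, top_door above 0.006 m).
It fails at once if the power key is pressed (over 2 mm) (value of joint power_key above 0.002 m).
It fails at once if the crucible is moved over 6 mm, tipped or lifted (not (distance of crucible from where it was at the start of the episode below 0.006 m and angle between crucible's own z axis and vertical below 0.15 rad)).
It fails at once if the balance is shoved with over 45 N (contact force between any of the arm, the fingers and balance above 45 N).
It fails at once if one of the other things is moved over 15 mm or picked up (distance of any of weight_100, weight_50, dark_bottle, tweezers, notebook, pencil, herb_jar, cup from where it was at the start of the episode above 0.015 m).
It also fails if it takes over 48 s, if anything falls off the work surface, if the arm or the gripper's body presses on something with over 40 N, if the wrist force passes 120 N, or if a joint passes its speed limit or range.

## Working session

There is one attempt and no reset: what is moved stays moved. The work goes in short steps, Python scripts to look and compute and a shell command to move; the robot and the scene stay as the last step left them, time stands still between calls to the robot, and variables do not carry over. Pictures are saved under pics/ and viewed, about 8 in all and at most 12, crops included, and the job is handed in when it is done.

```bash
mkdir -p pics; ls; python3 - <<'E'
from workcell import *
import cv2,numpy as np
ims=[]
for c in ("side","top"):
    im=grab_frame(c); cv2.imwrite(f"pics/{c}0.png",im[:,:,::-1])
    for q in ("left_door_lug","right_door_lug","top_door_lug","tare_key_top","power_key_top","crucible","dark_bottle","herb_jar","cup","weight_100","notebook"):
        r=tip_of(q,c); print(c,q,[(np.round(d["location"]),round(d["confidence"],2)) for d in r[:2]])
    k=calibration(c); R=cv2.Rodrigues(np.array(k["rvec"]))[0]; print("cam pos",-R.T@np.array(k["tvec"]).ravel())
print(state())
E
```

```text
pics
side left_door_lug [(array([310., 216.]), 0.52)]
side right_door_lug [(array([336., 249.]), 0.9), (array([310., 215.]), 0.66)]
side top_door_lug [(array([315., 217.]), 0.73)]
side tare_key_top [(array([260., 275.]), 0.47)]
side power_key_top [(array([450., 322.]), 0.72), (array([263., 286.]), 0.39)]
side crucible [(array([322., 264.]), 0.54)]
side dark_bottle [(array([264., 262.]), 0.76)]
side herb_jar [(array([449., 322.]), 0.92), (array([259., 276.]), 0.71)]
side cup [(array([436., 343.]), 0.81)]
side weight_100 [(array([301., 321.]), 0.57), (array([328., 319.]), 0.46)]
side notebook [(array([206., 259.]), 0.56)]
cam pos [-294.31076233 -787.55815894  709.19753969]
top left_door_lug [(array([263., 219.]), 0.5), (array([340., 228.]), 0.43)]
top right_door_lug [(array([342., 228.]), 0.58)]
top top_door_lug [(array([400., 170.]), 0.66), (array([300., 228.]), 0.6)]
top tare_key_top [(array([291., 287.]), 0.53)]
top power_key_top [(array([247., 266.]), 0.67), (array([316., 288.]), 0.5)]
top crucible [(array([248., 268.]), 0.65), (array([304., 231.]), 0.35)]
top dark_bottle [(array([
[... 253 characters left out ...]
os [ 274.71682594  -56.41767432 1412.31548829]
{'time_s': 1.2, 'qpos': array([-6.85831110e+01,  1.83101884e+01,  8.96370240e+01,  2.76075583e-03,
        7.20434343e+01, -1.14386315e+00]), 'qvel': array([ 0.1400303 , -0.07642161,  0.00206357, -0.11072718,  0.01436379,
       -0.04651916]), 'effort': array([-1.29409054e-03, -4.12360525e+01, -2.32229269e+01,  7.25607388e-02,
        3.75087652e-02,  1.91274529e-05]), 'ee_pos': array([ 220.65050093, -531.01237606,  236.00651611]), 'ee_rot': array([ 1.79990596e+02, -2.43917619e-03,  2.25599014e+01]), 'force': array([0.21840143, 0.96238371, 0.13754637]), 'torque': array([ 0.01031372, -0.00805848,  0.04244422]), 'gripper_width': 91.31368521997089}
```

```bash
python3 - <<'E'
import cv2,numpy as np
a=cv2.imread("pics/top0.png")[140:340,190:440];b=cv2.imread("pics/side0.png")[180:360,190:480]
cv2.imwrite("pics/t1.png",cv2.resize(a,(750,600),interpolation=cv2.INTER_CUBIC))
cv2.imwrite("pics/s1.png",cv2.resize(b,None,fx=2.75,fy=2.75,interpolation=cv2.INTER_CUBIC))
E
```

```text
(no output)
```

View pics/t1.png

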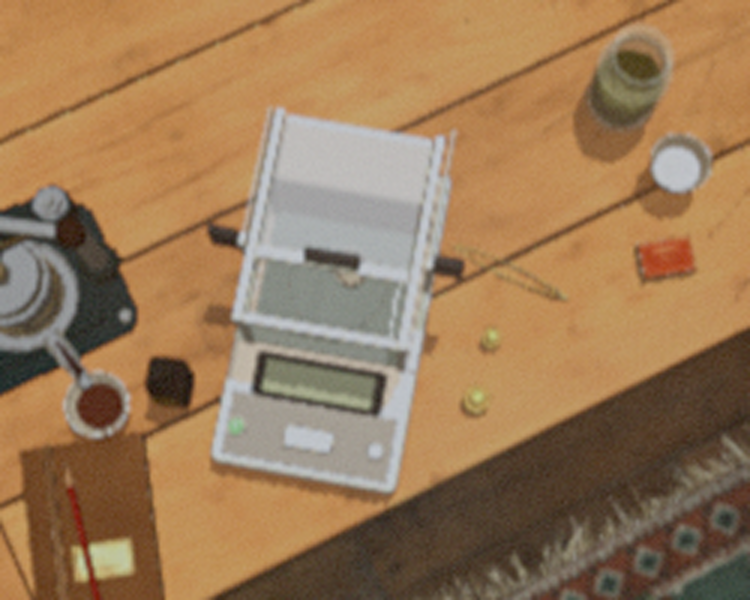

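View pics/s1.png

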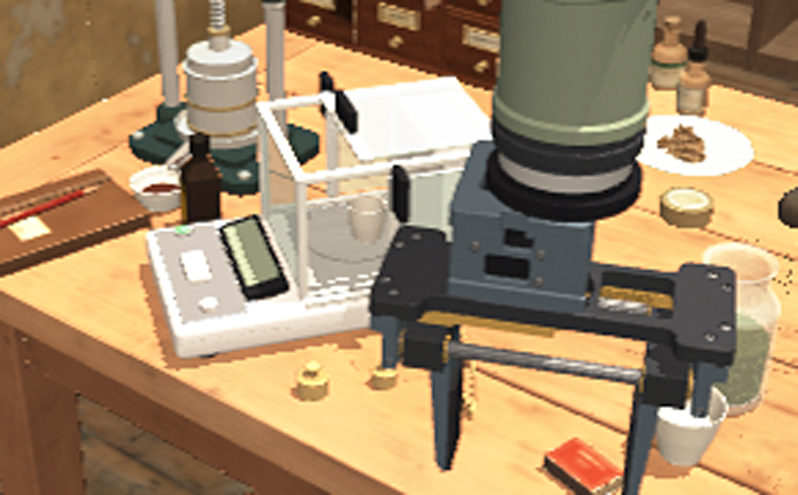

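```bash
cat > h.py <<'E'
from workcell import *
import cv2,numpy as np
from scipy.optimize import least_squares
def proj(k,P): return cv2.projectPoints(np.array(P,float).reshape(-1,1,3),np.array(k["rvec"],float),np.array(k["tvec"],float),np.array(k["mtx"],float),np.array(k["distortion"],float))[0].reshape(-1,2)
def b2w(p,P):
    c,s=np.cos(p[2]),np.sin(p[2]); P=np.array(P,float).reshape(-1,3)
    return np.c_[p[0]+c*P[:,0]-s*P[:,1],p[1]+s*P[:,0]+c*P[:,1],P[:,2]]
E
cat > fit.py <<'E'
from h import *
kt,ks=calibration("top"),calibration("side")
T=np.array([(308,438),(376,451),(223,236),(449,266),(332,254)])/3+[190,140]
S=np.array([(197,266),(208,304),(325,85),(401,193),(345,108)])/2.75+[190,180]
def pts(p,side):
    l,r,t=p[3:6]
    return b2w(p,[(-150,0,50.5),(-150,-64,50.5),(-60+l,101,158 if side else 175),(-60+r,-101,152.5 if side else 175),(-60+t,0,187 if side else 195)])
f=lambda p:np.r_[(proj(kt,pts(p,0))-T).ravel(),(proj(ks,pts(p,1))-S).ravel()]
s=least_squares(f,[300,0,0,40,40,40],x_scale=[100,100,1,50,50,50],loss="soft_l1")
p=s.x; print(p[:2],np.degrees(p[2]),p[3:]); print(np.round(s.fun.reshape(-1,2),1)); np.save("p.npy",p)
for n,P in zip("L R T tare".split(),b2w(p,[(-60+p[3],101,152),(-60+p[4],-101,152),(-60+p[5],0,185),(-150,0,50)])): print(n,P)
E
python3 fit.py
```

```text
[ 560.61470997 -148.93396812] -36.38329041737406 [62.87217649 71.40432522 55.3812017 ]
[[ 0.7 -0.1]
 [ 0.4 -0.5]
 [-0.2 -1.4]
 [ 0.4 -1.6]
 [ 0.3 -0. ]
 [-1.1 -1.1]
 [-0.1 -1.1]
 [-0.9  2.2]
 [-1.3  0.1]
 [-0.   0.4]]
L [622.83860055 -69.32594818 152.        ]
R [ 509.88435732 -237.01058223  152.        ]
T [ 556.89626869 -146.1941703   185.        ]
tare [439.85468605 -59.95634947  50.        ]
```

```bash
python3 -m jog '0 0 -0.08 0 0 0; 0.08 -0.02 -0.1 0 0 -0.06; 0.16 -0.05 -0.1 0 0 -0.12; 0.24 -0.08 -0.1 0 0 -0.18; 0.32 -0.1 -0.1 0 0 -0.24; 0.4 -0.13 -0.1 0 0 -0.3; 0.48 -0.157 -0.1 0 0 -0.345; 0.56 -0.183 -0.1 0 0 -0.345; 0.63 -0.206 -0.1 0 0 -0.345; 0.69 -0.226 -0.1 0 0 -0.345; 0.74 -0.242 -0.1 0 0 -0.345; 0.77 -0.252 -0.1 0 0 -0.345; 0.782 -0.256 -0.1 0 0 -0.345; 0.782 -0.256 -0.1 0 0 -0.345; 0.782 -0.256 -0.1 0 0 -0.345' -1 20
python3 - <<'E'
from h import *
cv2.imwrite("pics/w1.png",grab_frame("wrist")[:,:,::-1])
k=calibration("wrist");np.savez("w1.npz",**k)
for q in ("left_door_lug","right_door_lug","top_door_lug","tare_key_top","power_key_top"):
    print(q,[(np.round(d["location"]),round(d["confidence"],2)) for d in tip_of(q,"wrist")[:2]])
print(state()["force"],state()["time_s"])
E
```

```text
time_s: 2.45
ee_pos: [532.1, -263.2, 285.9]
ee_rot: [-180.0, 0.0, 53.6]
force: [0.4, -0.4, -0.4]
gripper_width: 0.5
left_door_lug []
right_door_lug [(array([273., 227.]), 0.96)]
top_door_lug [(array([233.,  75.]), 0.91)]
tare_key_top [(array([110.,  96.]), 0.59)]
power_key_top [(array([114., 163.]), 0.51)]
[0.12818635 0.25434831 0.8830724 ] 2.75
```

View pics/w1.png

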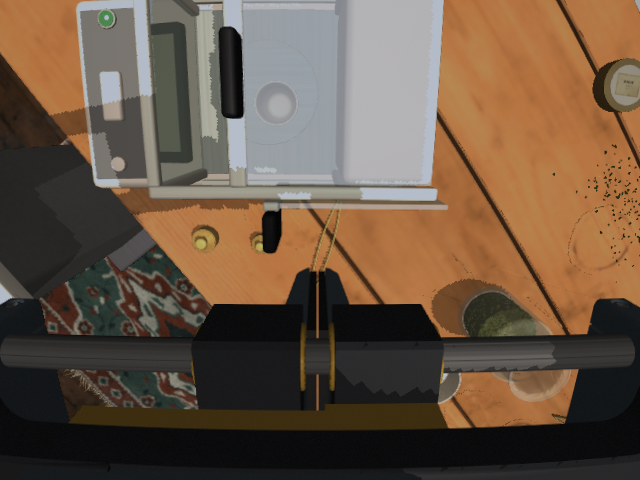

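```bash
cat > fit2.py <<'E'
from h import *
k=dict(np.load("w1.npz")); p0=np.load("p.npy")
W=np.array([(110.5,96),(118,164),(272,229),(232,73)])
P=lambda p:b2w(p,[(-150,0,50.5),(-150,-64,50.5),(-60+p[3],-101,152.5),(-60+p[4],0,185.5)])
s=least_squares(lambda p:(proj(k,P(p))-W).ravel(),[*p0[:3],p0[4],p0[5]],x_scale=[100,100,1,50,50])
p=s.x;print(p[:2],np.degrees(p[2]),"R,T open",p[3:],np.round(s.fun,1)); np.save("p2.npy",p)
E
cat > rel.py <<'E'
# TCP in balance frame
from h import *
p=np.load("p2.npy");st=state();e=st["ee_pos"]
c,s=np.cos(p[2]),np.sin(p[2]);d=e[:2]-p[:2]
print("t",st["time_s"],"TCP bal",np.round([c*d[0]+s*d[1],-s*d[0]+c*d[1],e[2]],1),"rot",np.round(st["ee_rot"],1),"F bal",np.round([c*st["force"][0]+s*st["force"][1],-s*st["force"][0]+c*st["force"][1],st["force"][2]],1))
E
python3 fit2.py; python3 rel.py
```

```text
[ 562.89297455 -147.78006749] -36.85901109630457 R,T open [72.27574632 54.02766345] [ 0.3 -0.2 -0.3  0.   0.  -2.1  0.   1.7]
t 2.75 TCP bal [  44.7 -111.1  286.1] rot [180.    0.   53.5] F bal [-0.1  0.3  0.9]
```

```bash
python3 -m jog '0 0 0.06 0 0 0; 0 0 0.12 0 0 0; 0 0 0.18 0 0 0; 0 0 0.23 0 0 0; 0 0 0.25 0 0 0; 0 0 0.25 0 0 0; 0 -0.01 0.25 0 0 0; 0 -0.02 0.25 0 0 0; 0 -0.03 0.25 0 0 0; 0 -0.04 0.25 0 0 0; 0 -0.05 0.25 0 0 0; 0 -0.06 0.25 0 0 0; 0 -0.07 0.25 0 0 0; 0 -0.08 0.25 0 0 0; 0 -0.09 0.25 0 0 0; 0 -0.1 0.25 0 0 0; 0 -0.11 0.25 0 0 0; 0 -0.12 0.25 0 0 0; 0 -0.13 0.25 0 0 0; 0 -0.13 0.25 0 0 0'; python3 rel.py; python3 - <<'E'
from h import *
cv2.imwrite("pics/w2.png",grab_frame("wrist")[:,:,::-1])
E
```

```text
time_s: 4.42
ee_pos: [478.4, -224.1, 160.9]
ee_rot: [-179.9, 0.0, 53.5]
force: [-0.7, -0.4, 1.1]
gripper_width: 0.6
t 4.4167 TCP bal [ -21.8 -111.7  160.9] rot [-179.9    0.    53.5] F bal [-0.3 -0.7  1.1]
```

View pics/w2.png

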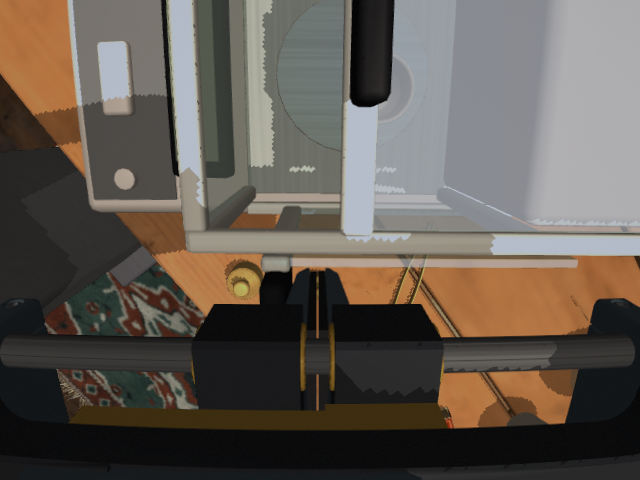

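```bash
python3 -m jog '0 -0.006 0 0 0 0; 0 -0.012 0 0 0 0; 0 -0.018 0 0 0 0; 0 -0.024 0 0 0 0; 0 -0.028 0 0 0 0; 0 -0.03 0 0 0 0; 0 -0.032 0 0 0 0; 0 -0.034 0 0 0 0; 0 -0.036 0 0 0 0; 0 -0.036 0 0 0 0'; python3 rel.py;
```

```text
time_s: 5.3
ee_pos: [463.9, -213.4, 160.8]
ee_rot: [-179.9, 0.0, 53.6]
force: [0.9, 0.2, -0.6]
gripper_width: 0.4
t 5.3 TCP bal [ -39.9 -111.9  160.8] rot [-179.9    0.    53.6] F bal [ 0.7  0.7 -0.6]
```

```bash
python3 -m jog '0 -0.002 0 0 0 0; 0 -0.004 0 0 0 0; 0 -0.006 0 0 0 0; 0 -0.006 0 0 0 0'; python3 rel.py;
```

```text
time_s: 5.63
ee_pos: [461.2, -211.5, 160.7]
ee_rot: [-179.8, 0.0, 53.6]
force: [1.3, -0.5, -0.1]
gripper_width: 0.4
t 5.6333 TCP bal [ -43.1 -111.9  160.7] rot [-179.8    0.    53.6] F bal [ 1.4  0.4 -0.1]
```

```bash
python3 -m jog '0 -0.002 0 0 0 0; 0 -0.004 0 0 0 0; 0 -0.006 0 0 0 0; 0 -0.006 0 0 0 0'; python3 rel.py
```

```text
time_s: 5.97
ee_pos: [459.8, -210.4, 160.9]
ee_rot: [180.0, 0.0, 53.6]
force: [4.8, -2.0, -3.3]
gripper_width: 0.7
t 5.9667 TCP bal [ -44.9 -111.9  160.9] rot [180.    0.   53.6] F bal [ 5.   1.3 -3.3]
```

```bash
python3 -m jog '0 -0.002 0 0 0 0; 0 -0.004 0 0 0 0; 0 -0.004 0 0 0 0'; python3 rel.py
```

```text
time_s: 6.22
ee_pos: [459.8, -210.4, 161.0]
ee_rot: [179.7, 0.0, 53.6]
force: [6.4, -4.8, -4.6]
gripper_width: 0.7
t 6.2167 TCP bal [ -44.9 -111.9  161. ] rot [179.7   0.   53.6] F bal [ 7.9  0.  -4.6]
```

```bash
python3 -m jog '0 0.02 0 0 0 0; 0 0.03 -0.06 0 0 0; 0 0.04 -0.12 0 0 0; 0 0.06 -0.18 0 0 0; 0.04 0.1 -0.18 0 0 0; 0.1 0.14 -0.18 0 0 0; 0.16 0.154 -0.18 0 0 0; 0.21 0.154 -0.18 0 0 0; 0.224 0.154 -0.17 0 0 0; 0.224 0.154 -0.15 0 0 0; 0.224 0.154 -0.12 0 0 0; 0.224 0.154 -0.1 0 0 0; 0.224 0.154 -0.088 0 0 0; 0.224 0.154 -0.086 0 0 0;0.224 0.154 -0.086 0 0 0'; python3 rel.py; python3 - <<'E'
from h import *
cv2.imwrite("pics/w3.png",grab_frame("wrist")[:,:,::-1])
E
```

```text
time_s: 7.47
ee_pos: [587.4, -166.4, 204.0]
ee_rot: [179.8, 0.1, 53.5]
force: [-0.2, 0.1, 0.9]
gripper_width: 0.2
t 7.4667 TCP bal [ 3.08e+01 -2.00e-01  2.04e+02] rot [1.798e+02 1.000e-01 5.350e+01] F bal [-0.2 -0.1  0.9]
```

View pics/w3.png

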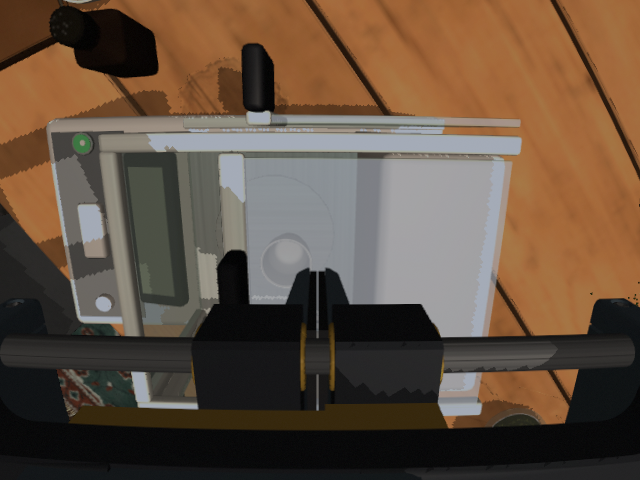

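```bash
python3 -m jog '0 -0.012 0 0 0 0; 0 -0.024 0 0 0 0; 0 -0.034 0 0 0 0; 0 -0.042 0 0 0 0; 0 -0.05 0 0 0 0; 0 -0.058 0 0 0 0; 0 -0.066 0 0 0 0; 0 -0.074 0 0 0 0; 0 -0.082 0 0 0 0; 0 -0.09 0 0 0 0; 0 -0.098 0 0 0 0; 0 -0.106 0 0 0 0; 0 -0.114 0 0 0 0; 0 -0.122 0 0 0 0; 0 -0.13 0 0 0 0; 0 -0.136 0 0 0 0; 0 -0.14 0 0 0 0; 0 -0.142 0 0 0 0; 0 -0.144 0 0 0 0; 0 -0.144 0 0 0 0'; python3 rel.py
```

```text
time_s: 9.18
ee_pos: [529.8, -123.4, 204.2]
ee_rot: [179.7, 0.0, 53.5]
force: [0.5, -0.3, 0.9]
gripper_width: 0.2
t 9.1833 TCP bal [-41.1  -0.4 204.2] rot [179.7   0.   53.5] F bal [0.6 0.1 0.9]
```

```bash
python3 -m jog '0 -0.002 0 0 0 0; 0 -0.004 0 0 0 0; 0 -0.006 0 0 0 0; 0 -0.006 0 0 0 0'; python3 rel.py
```

```text
time_s: 9.52
ee_pos: [527.2, -121.6, 204.1]
ee_rot: [179.7, 0.0, 53.5]
force: [1.2, 0.4, 0.3]
gripper_width: 0.3
t 9.5167 TCP bal [-44.3  -0.5 204.1] rot [179.7   0.   53.5] F bal [0.7 1.1 0.3]
```

```bash
python3 -m jog '0 -0.002 0 0 0 0; 0 -0.004 0 0 0 0; 0 -0.006 0 0 0 0; 0 -0.006 0 0 0 0'; python3 rel.py
```

```text
time_s: 9.85
ee_pos: [525.3, -120.2, 204.2]
ee_rot: [179.6, 0.0, 53.5]
force: [3.9, -1.5, -0.5]
gripper_width: 0.5
t 9.85 TCP bal [-46.6  -0.5 204.2] rot [179.6   0.   53.5] F bal [ 4.   1.1 -0.5]
```

```bash
python3 -m jog '0 -0.002 0 0 0 0; 0 -0.004 0 0 0 0; 0 -0.004 0 0 0 0'; python3 rel.py
```

```text
time_s: 10.1
ee_pos: [525.2, -120.1, 204.2]
ee_rot: [179.4, 0.0, 53.5]
force: [5.9, -3.6, -2.3]
gripper_width: 0.2
t 10.1 TCP bal [-46.8  -0.4 204.2] rot [179.4   0.   53.5] F bal [ 6.9  0.7 -2.3]
```

```bash
python3 -m jog '0 0.02 0 0 0 0; 0 0.04 -0.04 0 0 0; 0 0.06 -0.082 0 0 0; 0.03 0.12 -0.082 0 0 0; 0.08 0.17 -0.082 0 0 0; 0.15 0.174 -0.082 0 0 0; 0.21 0.174 -0.082 0 0 0; 0.224 0.174 -0.06 0 0 0; 0.224 0.174 -0.03 0 0 0; 0.224 0.174 -0.03 0 0 0'; python3 rel.py; python3 - <<'E'
from h import *
cv2.imwrite("pics/w4.png",grab_frame("wrist")[:,:,::-1])
print([(d["location"],d["confidence"]) for d in tip_of("left_door_lug","wrist")[:2]])
E
```

```text
time_s: 10.93
ee_pos: [659.4, -80.8, 215.9]
ee_rot: [179.8, 0.3, 53.6]
force: [-1.5, 0.8, -0.5]
gripper_width: 0.4
t 10.9333 TCP bal [ 37.  111.5 215.9] rot [179.8   0.3  53.6] F bal [-1.7 -0.3 -0.5]
[([258.8, 288.5], 0.63)]
```

View pics/w4.png

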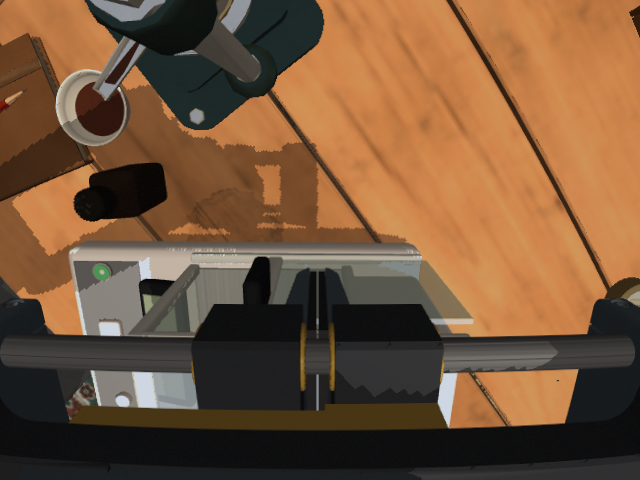

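```bash
python3 - <<'E'
from h import *
k=calibration("wrist");p=np.load("p2.npy")
for x in (-5,3,10): print(x,np.round(proj(k,b2w(p,[(x,88,175),(x,115,175),(x,115,130)])).ravel()))
print("rail/pane",np.round(proj(k,b2w(p,[(-71,88,168),(69,88,168),(-71,88,43)])).ravel()))
print("tip",np.round(proj(k,b2w(p,[(37,95.5,194),(37,127.5,194)])).ravel()))
E
```

```text
-5 [234. 327. 231. 280. 246. 254.]
3 [249. 327. 247. 280. 258. 254.]
10 [262. 327. 260. 280. 269. 254.]
rail/pane [122. 319. 369. 321. 188. 252.]
tip [311. 332. 312. 271.]
```

```bash
python3 -m jog '0 0 0.05 0 0 0; 0 0 0.1 0 0 0; 0 0 0.11 0 0 0; 0 -0.012 0.11 0 0 0; 0 -0.024 0.11 0 0 0; 0 -0.034 0.11 0 0 0; 0 -0.044 0.11 0 0 0; 0 -0.054 0.11 0 0 0; 0 -0.064 0.11 0 0 0; 0 -0.074 0.11 0 0 0; 0 -0.084 0.11 0 0 0; 0 -0.094 0.11 0 0 0; 0 -0.104 0.11 0 0 0; 0 -0.114 0.11 0 0 0; 0 -0.124 0.11 0 0 0; 0 -0.132 0.11 0 0 0; 0 -0.14 0.11 0 0 0; 0 -0.146 0.11 0 0 0; 0 -0.15 0.11 0 0 0; 0 -0.15 0.11 0 0 0'; python3 rel.py
```

```text
time_s: 12.7
ee_pos: [599.8, -37.2, 163.3]
ee_rot: [179.6, 0.2, 53.5]
force: [0.5, 0.1, -0.3]
gripper_width: 0.4
t 12.7 TCP bal [-36.8 110.6 163.3] rot [179.6   0.2  53.5] F bal [ 0.3  0.4 -0.3]
```

```bash
python3 -m jog '0 -0.002 0 0 0 0; 0 -0.004 0 0 0 0; 0 -0.006 0 0 0 0; 0 -0.008 0 0 0 0; 0 -0.008 0 0 0 0'; python3 rel.py
```

```text
time_s: 13.12
ee_pos: [596.3, -34.8, 163.2]
ee_rot: [179.6, 0.2, 53.5]
force: [0.6, -0.4, 0.9]
gripper_width: 0.4
t 13.1167 TCP bal [-41.  110.5 163.2] rot [179.6   0.2  53.5] F bal [0.7 0.1 0.9]
```

```bash
python3 -m jog '0 -0.002 0 0 0 0; 0 -0.004 0 0 0 0; 0 -0.006 0 0 0 0; 0 -0.006 0 0 0 0'; python3 rel.py
```

```text
time_s: 13.45
ee_pos: [593.7, -32.8, 163.2]
ee_rot: [179.6, 0.2, 53.5]
force: [1.3, -1.3, 0.9]
gripper_width: 0.4
t 13.45 TCP bal [-44.3 110.5 163.2] rot [179.6   0.2  53.5] F bal [ 1.8 -0.3  0.9]
```

```bash
python3 -m jog '0 -0.002 0 0 0 0; 0 -0.004 0 0 0 0; 0 -0.006 0 0 0 0; 0 -0.006 0 0 0 0'; python3 rel.py
```

```text
time_s: 13.78
ee_pos: [593.0, -32.3, 163.3]
ee_rot: [179.4, 0.1, 53.6]
force: [5.1, -4.4, -1.2]
gripper_width: 0.6
t 13.7833 TCP bal [-45.2 110.5 163.3] rot [1.794e+02 1.000e-01 5.360e+01] F bal [ 6.7 -0.4 -1.2]
```

```bash
python3 -m jog '0 -0.002 0 0 0 0; 0 -0.004 0 0 0 0; 0 -0.004 0 0 0 0'; python3 rel.py
```

```text
time_s: 14.03
ee_pos: [593.1, -32.3, 163.4]
ee_rot: [179.1, 0.1, 53.6]
force: [6.2, -4.8, -2.6]
gripper_width: 0.4
t 14.0333 TCP bal [-45.1 110.5 163.4] rot [1.791e+02 1.000e-01 5.360e+01] F bal [ 7.9 -0.2 -2.6]
```

```bash
python3 -m jog '0 0.02 0 0 0 0; 0 0.02 -0.06 0 0 0; 0 0.02 -0.12 0 0 0; 0 0 -0.174 0 0 0; -0.05 -0.05 -0.174 0 0 -0.07; -0.11 -0.1 -0.174 0 0 -0.14; -0.16 -0.15 -0.174 0 0 -0.21; -0.2 -0.2 -0.174 0 0 -0.28; -0.221 -0.216 -0.174 0 0 -0.35; -0.221 -0.216 -0.174 0 0 -0.42; -0.221 -0.216 -0.174 0 0 -0.49; -0.221 -0.216 -0.174 0 0 -0.56; -0.221 -0.216 -0.174 0 0 -0.63; -0.221 -0.216 -0.174 0 0 -0.7; -0.221 -0.216 -0.174 0 0 -0.77; -0.221 -0.216 -0.174 0 0 -0.84; -0.221 -0.216 -0.174 0 0 -0.91; -0.221 -0.216 -0.174 0 0 -0.98; -0.221 -0.216 -0.174 0 0 -0.995; -0.221 -0.216 -0.174 0 0 -0.995'; python3 rel.py; python3 - <<'E'
from h import *
p=np.load("p2.npy")
w=grab_frame("wrist");k=calibration("wrist")
print("key proj",np.round(proj(k,b2w(p,[(-150,0,50.5),(-150,-64,50.5)]))))
for q in ("tare_key_top","power_key_top"): print(q,[(d["location"],d["confidence"]) for d in tip_of(q,"wrist")[:2]])
t=grab_frame("side")
cv2.imwrite("pics/w5.png",np.hstack([cv2.resize(w,(400,300)),cv2.resize(t[170:350,190:430],(400,300))])[:,:,::-1])
E
```

```text
time_s: 15.7
ee_pos: [439.1, -56.1, 248.7]
ee_rot: [-179.9, 0.8, 143.1]
force: [-0.6, -0.6, -0.3]
gripper_width: 0.1
t 15.7 TCP bal [-154.    -0.9  248.7] rot [-179.9    0.8  143.1] F bal [-0.1 -0.8 -0.3]
key proj [[317. 220.]
 [246. 220.]]
tare_key_top [([316.9, 217.4], 0.95)]
power_key_top [([246.1, 221.4], 0.51)]
```

View pics/w5.png

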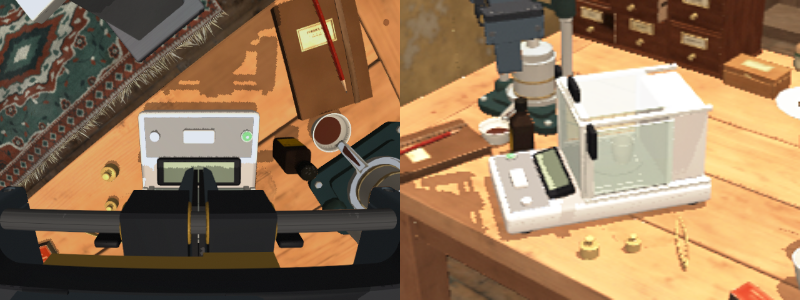

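```bash
python3 -m jog '0 0 0.06 0 0 0; 0 0 0.12 0 0 0; 0 0 0.18 0 0 0; 0 0 0.24 0 0 0; 0 0 0.29 0 0 0; 0 0 0.325 0 0 0; 0 0 0.34 0 0 0; 0 0 0.34 0 0 0; 0 0 0.34 0 0 0'; python3 rel.py
```

```text
time_s: 16.65
ee_pos: [441.8, -58.1, 79.2]
ee_rot: [-179.9, 0.9, 143.1]
force: [0.1, -0.1, 0.4]
gripper_width: 0.5
t 16.65 TCP bal [-150.7   -0.9   79.2] rot [-179.9    0.9  143.1] F bal [ 0.1 -0.1  0.4]
```

```bash
python3 -m jog '0 0 0.004 0 0 0; 0 0 0.008 0 0 0; 0 0 0.01 0 0 0; 0 0 0.012 0 0 0; 0 0 0.014 0 0 0; 0 0 0.014 0 0 0'; python3 rel.py
```

```text
time_s: 17.15
ee_pos: [442.1, -58.2, 72.4]
ee_rot: [-179.9, 0.9, 143.1]
force: [0.3, 0.2, 1.4]
gripper_width: 0.1
t 17.15 TCP bal [-150.4   -0.8   72.4] rot [-179.9    0.9  143.1] F bal [0.1 0.3 1.4]
```

Contact. Press further in small steps, holding.

```bash
python3 -m jog '0 0 0.002 0 0 0; 0 0 0.004 0 0 0; 0 0 0.006 0 0 0; 0 0 0.007 0 0 0; 0 0 0.008 0 0 0; 0 0 0.008 0 0 0; 0 0 0.008 0 0 0'; python3 rel.py
```

```text
time_s: 17.73
ee_pos: [442.2, -58.2, 69.2]
ee_rot: [-179.9, 1.0, 143.1]
force: [-2.4, 0.1, 9.8]
gripper_width: 0.4
t 17.7333 TCP bal [-150.3   -0.7   69.2] rot [-179.9    1.   143.1] F bal [-2.  -1.4  9.8]
```

```bash
python3 -m jog '0 0 0.002 0 0 0; 0 0 0.004 0 0 0; 0 0 0.004 0 0 0; 0 0 0.004 0 0 0'; python3 rel.py
```

```text
time_s: 18.07
ee_pos: [442.3, -58.2, 68.9]
ee_rot: [-179.9, 1.0, 143.1]
force: [-5.2, 1.4, 19.2]
gripper_width: 0.2
t 18.0667 TCP bal [-150.2   -0.7   68.9] rot [-179.9    1.   143.1] F bal [-5.  -2.  19.2]
```

```bash
python3 -m jog '0 0 -0.01 0 0 0; 0 0 -0.03 0 0 0; 0 0 -0.08 0 0 0; 0 0 -0.14 0 0 0; 0 0 -0.2 0 0 0; 0 0 -0.27 0 0 0; 0 0 -0.34 0 0 0; 0 0 -0.4 0 0 0; 0 0 -0.4 0 0 0; 0 0 -0.4 0 0 0'; python3 rel.py; python3 - <<'E'
from h import *
p=np.load("p2.npy")
t=grab_frame("top");s=grab_frame("side")
for c in("top","side"):
    print(c,np.round(proj(calibration(c),b2w(p,[(-60,101,152.5),(-60,-101,152.5),(-60,0,185.5)]))).tolist())
cv2.imwrite("pics/f.png",np.hstack([cv2.resize(t[160:310,240:360],(400,500)),cv2.resize(s[170:320,270:390],(400,500))])[:,:,::-1])
E
```

```text
time_s: 18.9
ee_pos: [440.4, -56.1, 270.1]
ee_rot: [180.0, 1.2, 143.1]
force: [-1.1, 0.8, -1.0]
gripper_width: 0.4
t 18.9 TCP bal [-1.530e+02 -1.000e-01  2.701e+02] rot [180.    1.2 143.1] F bal [-1.4 -0.  -1. ]
top [[260.0, 241.0], [334.0, 255.0], [296.0, 245.0]]
side [[285.0, 217.0], [305.0, 254.0], [294.0, 223.0]]
```

View pics/f.png

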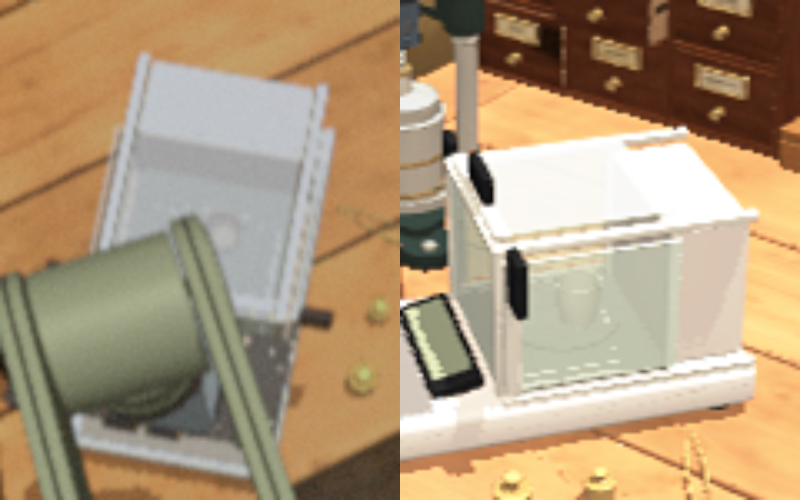

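```bash
python3 -c "
from workcell import *
print(job_done())"
```

```text
the job is handed in; nothing more can be done
None
```

I pushed the right, roof and left doors shut with the closed fingertips. Then I pressed the tare key to its stop, let it come up, backed off to about 270 mm above the table and handed the job in at about 19 s. No verdict was reported.

- **Doors:** Each one ran into its hard stop with 7–8 N. The three stops lay within 2 mm of each other along the balance, at tool positions x = -44.9, -46.8 and -45.1 mm. The last side picture shows the right and roof lugs at the shut position. The left lug was hidden by the arm and the roof lug, so its closure rests only on the force and the stop position.
- **Tare key:** It was first touched at a tool height of 72.4 mm and bottomed out at 68.9 mm, a 3.5 mm stroke, with 19 N. I did not measure its return. The arm was well clear, so the spring should have brought it back up.
- **Everything else:** The crucible is upright on the pan in the last picture, though I did not measure its position. The fingers came down clear of the power key. The other things were not approached, and no force check disagreed.

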